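# Fit a sample tile and press the label holder in behind the shelf lip

### The arm

A 7-joint arm with a two-finger parallel gripper is mounted at the origin on the work surface. World frame = base frame: x ahead of the robot, y to its left, z up, the work surface at z = 0. Lengths are in m, angles in rad, forces in N, time in s.
With the tool pointing down it reaches from about 0.4 to 0.85 m from the base axis. Payload 4.5 kg.
Tool frame: the origin (TCP) lies on the centre line of the jaws, within the pads' length; the fingertips stand 19 mm ahead of it and the grasp point (between the pads) is the TCP (env.tcp_to_tips is the distance from the TCP to the fingertips, in m); z points along the fingers, y is the line along which they close (so a half turn about z gives the same grasp; the last joint's range is limited). The gripper opens to 88 mm and grips with 3 to 60 N. Pads are 18 mm wide; open, the fingers measure 123 mm over their backs; the gripper's body (75 mm by 187 mm) begins 45 mm behind the grasp point.
Start: joints at [-1.201, 0.689, -0.195, 1.565, 0.157, 0.902, -0.215], TCP at [0.206, 0.59, 0.258] pointing down, gripper open.
Joint ranges: [-3.01, 3.01], [-0.46, 2.08], [-1.47, 1.51], [0.13, 2.56], [-1, 4.14], [0.04, 2.09], [-2.66, 2.66]. Speed limits (rad/s): [2.57, 2.57, 3.14, 3.14, 3.14, 3.14, 3.14].

### API

Orientations are given as a unit quaternion [w, x, y, z].
In Python, from workcell import get_state, camera, close_job, env gives the robot as it stands. The module is installed in compiled form; this text tells all that it offers.
- The arm moves only by the tool jog_arm, never from a script. Its argument "motion" is a list of rows, each a list of 3 entries, a list of its own where there are three numbers: the finger opening in cm, from 0 to 8.81, then the shift along the tool's x, y, z in cm, then the turn, a rotation vector about the tool's x, y, z in rad. In form: [[fingers, [tx, ty, tz], [ax, ay, az]], ...]. A call has 1 to 20 rows; each row is the pose to reach, as a shift and turn from the pose commanded when the call began, along the tool's axes at that moment; what a row does not reach only later rows make up. A row lasts 1/10 s, in which the tool goes at most 50 mm and 8.59 degrees, less where a joint would pass 70% of its speed; a pose out of reach is approached as far as the arm can. A call with a gripper value outside its range is refused whole. The fingers move at their own pace and stop on an object; "squeeze" is the grip in N (left out, the last holds). Time passes only in rows, so rows that repeat a pose let the fingers close. It gives the time, the measured TCP pose, the force, the opening and the grip force at its end, in the units of the state.
- get_state(): the state, without advancing time (a new reading comes with each control period).
- camera(name): name is "side" or "top" or "wrist"; returns a dict with "frame" (420x560x3 uint8, red, green, blue), "fx", "fy", "cx", "cy" (pixels), "T" (4x4, takes a point from camera to world coordinates); the wrist camera has in their place "mount" (4x4, takes a point from camera to tool coordinates, whose origin is the TCP and whose axes are the flange's). Camera axes: x right, y up, looking along -z (the intrinsics and any distortion apply to the point x, -y, -z); pixel columns grow to the right and rows downward; lengths in m; the calibration is good to about 2 mm. The wrist camera is an equidistant fisheye: a pixel r from the principal point sees the ray r / f radians off the axis. A picture is of the moment at which its call begins: read the wrist's pose just before it. There is no depth.
- close_job(): hands the job in; it is judged then, once.
The state is a dict: "clock": time; "joint_pos": joint angles; "qd": joint speeds; "joint_torque": joint torques, N m; "tool_pos": TCP position; "tcp_rot": TCP orientation; "ft_force": force on the tool from outside, world axes, zero at the start; "wrist_torque": the same for the moment, N m; "grip_width": opening from 0.0 (shut) to 1.0 (fully open); "finger_force": force on a finger pad.
Only numpy, scipy, OpenCV 4.12 (cv2) and the standard library are available. Lean on these libraries where they do the work, as an engineer would, in place of code of your own. Each camera call takes 0.05 s, during which the arm holds its last target. There are 200 camera calls.

### The job

The low jar shelf on the bench has one bay without a label holder. Press the plywood tile with the square steel bar flush into the recess of the loose label holder; then slide the holder, tongue first, in behind the shelf lip of the empty bay, straight and against the spring, until its shoulder is fully home against the lip with the tile still flush. Finish while holding it pressed home (it springs back out if let go), and leave everything else where it is.

Things in the scene. Friction and masses are not known exactly. Their poses are not given: they have to be found in the camera images.
- holder: loose black plastic label holder, 300 g, face up on the bench. Origin: centre of the underside of its frame block; x points to its tongue, z up. Block 56 (x) x 76 (y) x 14 high. Its front face at x = +28, above the tongue, is the shoulder. Tongue ahead of it, x = 28 to 52: 7 high, 68 wide (60 over the last 8). Behind it a foot 6 high, 40 wide, x = -28 to -50, with an upright tab
- recess (a point): centre of the floor of the holder's recess, 5 above the holder's underside and right over its origin. The recess is open at the top, 40 (x) x 54 (y), 9 deep, its rim chamfered 2 mm
- tab (a point): middle of the holder's upright finger tab, at holder x = -42, y = 0, z = 30. The tab is 12 (x) x 22 (y) and stands from z = 6 to 46; it can be pinched or pushed
- tile: loose plywood tile 36 (x) x 50 (y) x 9 thick, 70 g, with a square steel bar 14 x 14 (sides parallel to the tile's) standing at its centre from z = 9 to 43. Origin: centre of its underside. Seated in the recess (2 mm loose all round, either way round) its underside is 5 above the holder's, its top is flush with the frame and its long side runs along the holder's y
- bay: empty bay of the shelf (fixed), any one of three side by side 110 apart; the others hold fixed holders like the loose one, sticking out 78 before the lip. Origin: on the bench below the middle of the lip's front edge; x points into the bay, z up. Holder fully home: its origin at x = -28, y = 0 here, its x along this x, its tongue under the lip, its shoulder against the lip's front edge
- lip (a point): middle of the lip's front edge, at the height of its underside, 11 above the bench. The white lip is 8 thick and reaches 40 back to the shelf's front, which rises to 45; jars up to 125 high stand 90 or more behind the lip's edge. The pocket under the lip is 78 wide between cheeks, open in front; its floor is the bench
- stop (a joint): spring stop 50 wide, hidden in the empty bay's pocket. 0 = out, its face 12 mm behind the lip's front edge; it slides inwards (m) as the tongue pushes it, resisting with 4 N at 0, rising 0.4 N per mm to about 9 N at 0.012, where the shoulder meets the lip and all is rigid. It pushes the holder back out if let go
- rack: the white jar shelf (fixed), 368 wide, 175 deep, with three label bays along its front edge and jars on top. Origin: on the bench below the lip's front edge, at the middle of its width; x points to its back
- spare_tile: bystander: square plywood tile 46 x 46 x 9 with a round brass rod (16 across, 30 tall) standing on it; too wide for the recess. Origin: centre of its underside
- collar: bystander: dark steel shaft collar lying flat, ring 32 across, 14 high. Origin: centre of its underside
- oil: bystander: bottle 52 across, 130 tall. Origin: centre of its underside
- jar: bystander: clear jar with a lid, 64 across, 80 tall. Origin: centre of its underside
- wrench: bystander: wrench lying on the bench, 170 long along its x
- driver: bystander: screwdriver lying on the bench, 190 long along its x
- nutbin: bystander: empty open blue bin 80 x 100 x 45 high. Origin: centre of its underside
There are look-alikes about, which are no part of the job. What is shaped like the holder but purple is not meant. Of the things shaped like the bay, the white one is meant.

How it is judged:
On the way:
1. the square-bar tile sits flush in the holder's recess while the holder is still out of the bay (z of tile in the frame of holder between 0.0035 and 0.0065 m and x of tile in the frame of holder between -0.0045 and 0.0045 m and y of tile in the frame of holder between -0.0045 and 0.0045 m and angle between the z axis of tile and the z axis of holder, either way round below 0.06 rad and value of joint stop below 0.002 m), for 0.2 s.
At the end, for the whole second after the job is handed in: Holder home in the empty bay: shoulder within 2.5 mm of the lip, stop pushed in over 8.5 mm, within 8 mm of the bay's middle, 0.1 rad of straight and level; tile flush in the recess (1.5 mm, 0.06 rad); the robot still grips or presses holder or tile with over 2 N (x of holder in the frame of bay between -0.0305 and -0.0255 m and y of holder in the frame of bay between -0.008 and 0.008 m and z of holder in the frame of bay below 0.006 m and angle between the x axis of holder and the x axis of bay, either way round below 0.1 rad and angle between holder's own z axis and vertical below 0.1 rad and value of joint stop above 0.0085 m and z of tile in the frame of holder between 0.0035 and 0.0065 m and x of tile in the frame of holder between -0.0045 and 0.0045 m and y of tile in the frame of holder between -0.0045 and 0.0045 m and angle between the z axis of tile and the z axis of holder, either way round below 0.06 rad and (contact force between any of the fingers, the arm and holder above 2 N or contact force between any of the fingers, the arm and tile above 2 N)); the arm keeps its last pose, push and grip.
It fails at once if a bystander is moved more than 30 mm (distance of any of spare_tile, collar, oil, jar, wrench, driver, nutbin from where it was at the start of the episode above 0.03 m).
It also fails if it takes over 72 s, if anything falls off the work surface, if the arm or the gripper's body presses on something with over 40 N, if the wrist force passes 120 N, or if a joint passes its speed limit or range.

## Working session

There is one attempt and no reset: what is moved stays moved. The work goes in short steps, Python scripts to look and compute and a tool call to move; the robot and the scene stay as the last step left them, time stands still between calls to the robot, and variables do not carry over. Pictures are saved under pics/ and viewed, at most 10 in all, crops included, and the job is handed in when it is done.

Besides the shell and the picture viewer there is one more tool, called after ">>>" as a command line: name --argument value ..., lists and objects as JSON in quotes. jog_arm: Moves the arm, as the interface text tells. Its arguments: {"type":"object","properties":{"motion":{"type":"array","items":{"type":"array"}},"squeeze":{"type":"number"}},"required":["motion"]}

```bash
mkdir -p pics
cat > h.py <<'E'
import numpy as np, cv2
from workcell import get_state, camera, close_job, env
from scipy.spatial.transform import Rotation as R
def RQ(q): return R.from_quat([q[1],q[2],q[3],q[0]])
def ray(c,u,v):
    return np.array([(u-c['cx'])/c['fx'],-(v-c['cy'])/c['fy'],-1.])
def pt(c,u,v,z):
    T=np.array(c['T']); d=T[:3,:3]@ray(c,u,v); o=T[:3,3]; return o+d*(z-o[2])/d[2]
def wristT(c,s):
    T=np.eye(4);T[:3,:3]=RQ(s['tcp_rot']).as_matrix();T[:3,3]=s['tool_pos'];return T@np.array(c['mount'])
def wpt(c,T,u,v,z):
    a,b=u-c['cx'],v-c['cy'];r=np.hypot(a/c['fx'],b/c['fy']);k=np.sin(r)/max(r,1e-9)
    d=T[:3,:3]@np.array([k*a/c['fx'],-k*b/c['fy'],-np.cos(r)]);o=T[:3,3];return o+d*(z-o[2])/d[2]
def proj(c,T,p):
    q=np.linalg.inv(T)@np.r_[p,1];x,y,z=q[0],-q[1],-q[2];h=np.hypot(x,y);t=np.arctan2(h,z)
    return c['cx']+c['fx']*t*x/h,c['cy']+c['fy']*t*y/h
def save(n,f,s=1): cv2.imwrite('pics/'+n,cv2.resize(f[:,:,::-1],None,fx=s,fy=s,interpolation=2))
E
python3 - <<'E'
from h import *
s=get_state();print(s)
for n in('top','side'):
    c=camera(n);save(n+'0.png',c['frame'],1.42);print(n,c['fx'],c['cx'],c['cy'],np.round(c['T'],3).tolist(),[k for k in c])
    np.save(n+'.npy',c['frame'])
c=camera('wrist');print(c['fx'],c['cx'],c['cy'],np.round(c['mount'],3).tolist());save('w0.png',c['frame'])
E
```

```text
{'clock': 0.0, 'joint_pos': array([-1.2011707 ,  0.68999124, -0.19451961,  1.56634894,  0.15728057,
        0.90247541, -0.21511155]), 'qd': array([-1.44814766e-03, -9.46261250e-05,  5.73313558e-04, -2.17999986e-03,
        2.79986105e-03, -1.48813507e-03,  2.10583328e-04]), 'joint_torque': array([ 1.13079039e-07, -5.27566767e+01, -1.26690120e+00, -1.53438127e+01,
       -5.25796157e-02,  6.39737671e-03,  1.73513486e-04]), 'tool_pos': array([0.20580754, 0.58951022, 0.25690429]), 'tcp_rot': array([-9.82669484e-05,  1.67092405e-01,  9.85940814e-01, -9.11346080e-04]), 'ft_force': array([-0.60484175,  0.60451581,  0.64851801]), 'wrist_torque': array([0.01749278, 0.01701236, 0.02279232]), 'finger_force': 0.0, 'grip_width': 0.9981359533598859}
top 516.468935649177 284.4842499370365 202.6859507487342 [[0.024, 0.995, -0.102, 0.413], [-1.0, 0.025, 0.008, 0.06], [0.01, 0.102, 0.995, 1.403], [0.0, 0.0, 0.0, 1.0]] ['frame', 'fx', 'fy', 'cx', 'cy', 'T']
side 440.0501023848161 270.41231778021074 208.0663523919183 [[0.944, 0.234, -0.234, 0.297], [-0.33, 0.658, -0.677, -0.73], [-0.004, 0.716, 0.698, 0.848], [0.0, 0.0, 0.0, 1.0]] ['frame', 'fx', 'fy', 'cx', 'cy', 'T']
325.19226210127806 277.4270940803165 210.94612114652492 [[0.0, 0.95, 0.314, 0.081], [1.0, -0.0, -0.0, -0.001], [-0.0, 0.314, -0.95, -0.127], [0.0, 0.0, 0.0, 1.0]]
```

View pics/top0.png

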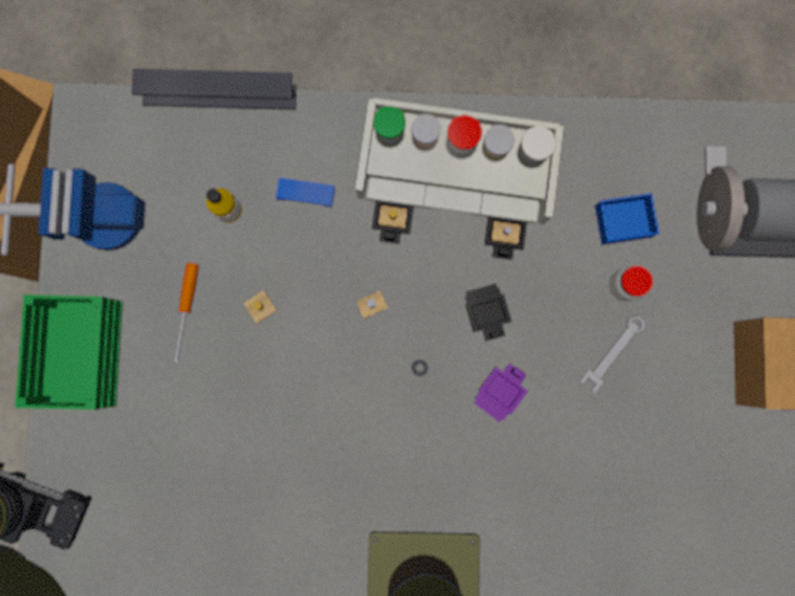

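View pics/side0.png

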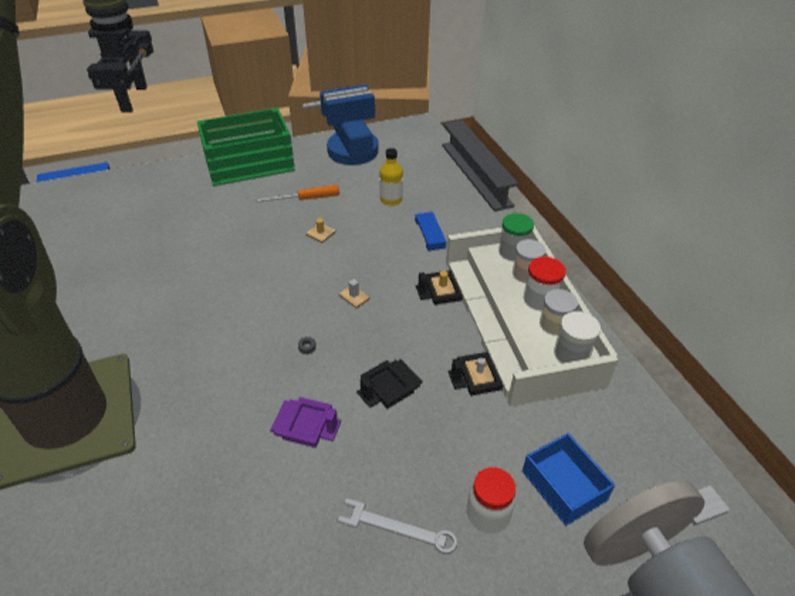

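Top view shows candidates. Tiles: silver square bar (372,304) vs brass round rod (260,306), plus the tiles fixed in the bay holders (393,215) and (507,231). Holders: black (488,310) vs purple (502,392), plus the fixed ones. The white rack's empty middle bay is at about (450,207). I choose the silver-bar tile, the loose black holder and the middle bay.

Run:
```python
from h import *
c=camera('top');f=c['frame'];hsv=cv2.cvtColor(f,cv2.COLOR_RGB2HSV);k=1.42
def comp(m,x,y,r):
    q=np.zeros(m.shape,np.uint8);a,b=int(x/k),int(y/k);q[b-r:b+r,a-r:a+r]=m[b-r:b+r,a-r:a+r]
    cs,_=cv2.findContours(q,cv2.RETR_EXTERNAL,cv2.CHAIN_APPROX_NONE);return max(cs,key=cv2.contourArea)
def rep(n,ct,z):
    P=np.array([pt(c,u,v,z)[:2] for u,v in ct[:,0]])*1000
    (cx,cy),(w,h),a=cv2.minAreaRect(P.astype(np.float32));print(n,cx,cy,w,h,a);return P
wood=((hsv[:,:,0]>8)&(hsv[:,:,0]<28)&(hsv[:,:,1]>70)&(hsv[:,:,2]>110)).astype(np.uint8)
rep('tile',comp(wood,372,304,22),.009); rep('spare',comp(wood,260,306,22),.009)
blk=(f.max(2)<62).astype(np.uint8)
P=rep('holder',comp(blk,488,310,32),.010)
rep('fixL',comp(blk,393,215,30),.010);rep('fixR',comp(blk,507,236,30),.010)
g=f.mean(2)
# lip front edge in mid bay
for u in range(int(418/k),int(483/k),4):
    col=g[125:165,u];d=np.diff(col);i=np.argmin(d[5:])+5;print(u,125+i,np.round(pt(c,u,125.5+i,.019)[:2]*1000,1),np.round(col[i-2:i+4]))
crop=f[180:250,230:380];save('crop1.png',crop,5)
```

```text
tile 523.1972045898438 110.66258239746094 35.584999084472656 49.390079498291016 25.512489318847656
spare 514.19189453125 323.3243713378906 45.641143798828125 45.65846633911133 34.00492858886719
holder 513.1251220703125 -112.099609375 95.43531799316406 69.80738067626953 16.815547943115234
fixL 682.3226318359375 76.80351257324219 69.26469421386719 74.16365051269531 83.21924591064453
fixR 657.4303588867188 -141.7897186279297 71.80384063720703 74.72600555419922 84.44889068603516
294 143 [717.9  27.4] [180. 180. 174. 139. 105. 114.]
298 144 [715.5  16.4] [162. 160. 151. 125. 110. 122.]
302 145 [713.    5.5] [181. 169. 144. 115. 117. 121.]
306 145 [713.2  -5.4] [178. 176. 163. 136. 122. 123.]
310 145 [713.5 -16.4] [175. 178. 172. 147. 125. 124.]
314 130 [755.5 -26.5] [170. 165. 133. 108. 139. 166.]
318 130 [755.8 -37.5] [179. 171. 151. 118. 123. 157.]
322 130 [756.1 -48.4] [176. 175. 169. 137. 108. 130.]
326 131 [753.6 -59.4] [180. 175. 160. 118. 114. 149.]
330 131 [753.9 -70.3] [177. 179. 172. 134. 102. 128.]
334 132 [751.4 -81.3] [179. 180. 163. 127. 112. 149.]
338 133 [748.9 -92.3] [179. 174. 140. 103. 120. 153.]
```

View pics/crop1.png

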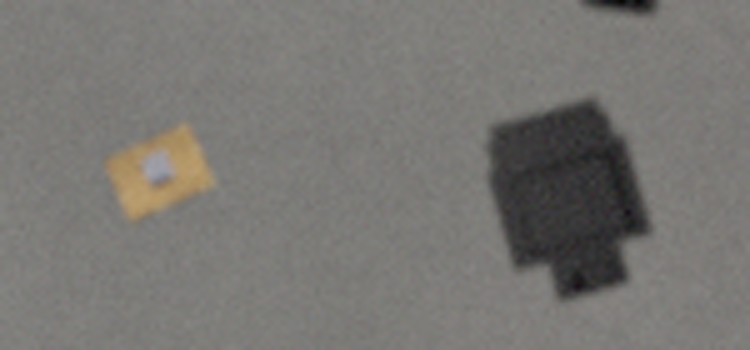

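The crop confirms it: plywood tile with grey square bar at crop (160,172), and the black holder with its tongue up-left and foot/tab at the bottom (590,275). Yaws: tile about +25°, holder about +15°, bay about -6°. Next, a move helper.

```bash
cat >> h.py <<'E'
def go(p,ydeg):
    """tool shift (cm) and rotvec to point p with tool down, tool y at ydeg in world"""
    s=get_state();A=RQ(s['tcp_rot']).as_matrix();a=np.radians(ydeg)
    B=np.c_[[np.sin(a),-np.cos(a),0],[np.cos(a),np.sin(a),0],[0,0,-1]]
    if np.linalg.det(B)<0: B[:,0]*=-1
    print('shift cm',np.round(A.T@(np.array(p)-s['tool_pos'])*100,2),'turn',np.round(R.from_matrix(A.T@B).as_rotvec(),3),'yaw now',np.degrees(np.arctan2(A[1,1],A[0,1])))
E
python3 -c "
from h import *
go([.523,.111,.2],115.5)"
```

```text
shift cm [-45.72 -34.75   5.76] turn [-0.001 -0.    -0.781] yaw now 70.76376267512525
```

>>> jog_arm --motion '[[8.8,[-45.7,-34.8,5.7],[0,0,-0.78]],[8.8,[-45.7,-34.8,5.7],[0,0,-0.78]],[8.8,[-45.7,-34.8,5.7],[0,0,-0.78]],[8.8,[-45.7,-34.8,5.7],[0,0,-0.78]],[8.8,[-45.7,-34.8,5.7],[0,0,-0.78]],[8.8,[-45.7,-34.8,5.7],[0,0,-0.78]],[8.8,[-45.7,-34.8,5.7],[0,0,-0.78]],[8.8,[-45.7,-34.8,5.7],[0,0,-0.78]],[8.8,[-45.7,-34.8,5.7],[0,0,-0.78]],[8.8,[-45.7,-34.8,5.7],[0,0,-0.78]],[8.8,[-45.7,-34.8,5.7],[0,0,-0.78]],[8.8,[-45.7,-34.8,5.7],[0,0,-0.78]],[8.8,[-45.7,-34.8,5.7],[0,0,-0.78]],[8.8,[-45.7,-34.8,5.7],[0,0,-0.78]],[8.8,[-45.7,-34.8,5.7],[0,0,-0.78]]]' --squeeze 30

```text
clock: 1.7
tool_pos: [0.522, 0.1128, 0.2009]
tcp_rot: [0.0, -0.222, 0.975, 0.001]
ft_force: [-0.4, 0.2, 0.2]
grip_width: 0.997
finger_force: 0.0
```

```bash
cat >> h.py <<'E'
def tile_w(z=.009,show=True):
    s=get_state();c=camera('wrist');T=wristT(c,s);f=c['frame'];hsv=cv2.cvtColor(f,cv2.COLOR_RGB2HSV)
    m=((hsv[:,:,0]>8)&(hsv[:,:,0]<28)&(hsv[:,:,1]>70)&(hsv[:,:,2]>90)).astype(np.uint8)
    cs,_=cv2.findContours(m,cv2.RETR_EXTERNAL,cv2.CHAIN_APPROX_NONE)
    for ct in cs:
        if cv2.contourArea(ct)<300: continue
        P=np.array([wpt(c,T,u,v,z)[:2] for u,v in ct[:,0]])*1000
        print('wood px',ct[:,0].mean(0),cv2.minAreaRect(P.astype(np.float32)))
    return c,T,s
E
python3 -c "
from h import *
c,T,s=tile_w();save('w1.png',c['frame'],1.4);print(s['clock'],s['tool_pos']);go(s['tool_pos'],115.5);print(proj(c,T,s['tool_pos']))"
```

```text
wood px [385.29623568 376.86579378] ((687.9624633789062, 403.74578857421875), (51.04580307006836, 462.2992858886719), 25.465709686279297)
wood px [452.96992481 328.13533835] ((596.029541015625, 420.006103515625), (102.71134948730469, 36.88599395751953), 44.97590637207031)
wood px [101.97744361 328.13533835] ((807.1492309570312, -22.523082733154297), (102.38057708740234, 36.727779388427734), 6.374293327331543)
wood px [193.42528736 310.87356322] ((705.7521362304688, 85.67068481445312), (24.533756256103516, 53.244224548339844), 83.62293243408203)
wood px [435.93382353 257.24264706] ((516.223876953125, 320.96209716796875), (55.55571746826172, 49.942996978759766), 35.688392639160156)
wood px [ 41.79487179 210.18803419] ((671.2511596679688, -147.67465209960938), (54.296932220458984, 40.15926742553711), 82.88975524902344)
wood px [273.16748768 187.4679803 ] ((523.325927734375, 108.06696319580078), (35.616790771484375, 49.68911361694336), 25.522357940673828)
1.7 [0.52198243 0.11281929 0.20091482]
shift cm [ 0.   -0.02  0.01] turn [0.001 0.    0.002] yaw now 115.63822837710775
(np.float64(279.84469828586003), np.float64(293.76395992423477))
```

View pics/w1.png

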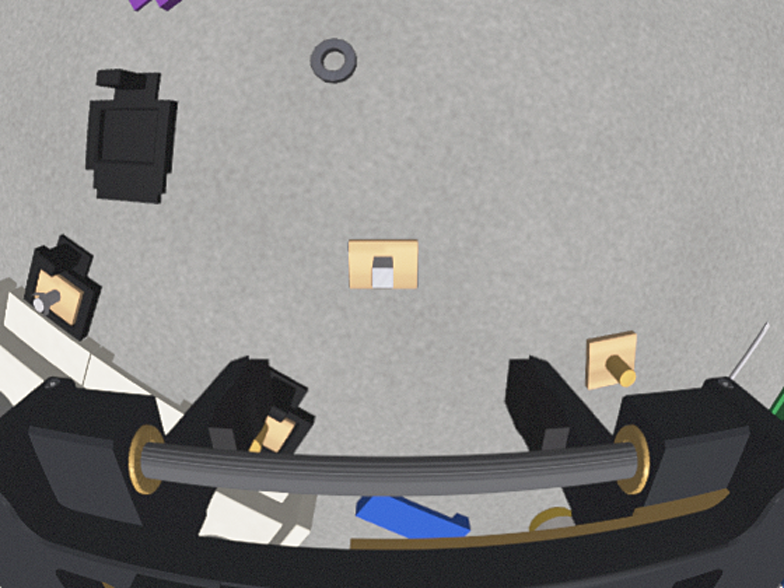

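The wrist view shows the square-bar tile at (382,263), the loose holder at (130,135), the fixed holders on the left and the fingers at the bottom. Both cameras agree on the tile: (0.523, 0.109), yaw 25.5°. I'll grasp the bar.

```bash
python3 -c "
from h import *
go([.5233,.1092,.032],115.5)"
```

```text
shift cm [ 0.05 -0.42 16.9 ] turn [0.001 0.    0.002] yaw now 115.63822837710775
```

>>> jog_arm --motion '[[6,[0,-0.4,5],[0,0,0]],[6,[0,-0.4,10],[0,0,0]],[6,[0,-0.4,14],[0,0,0]],[6,[0,-0.4,16.9],[0,0,0]],[6,[0,-0.4,16.9],[0,0,0]],[0,[0,-0.4,16.9],[0,0,0]],[0,[0,-0.4,16.9],[0,0,0]],[0,[0,-0.4,16.9],[0,0,0]],[0,[0,-0.4,16.9],[0,0,0]],[0,[0,-0.4,16.9],[0,0,0]],[0,[0,-0.4,16.9],[0,0,0]]]' --squeeze 30

```text
clock: 2.85
tool_pos: [0.5247, 0.1074, 0.0321]
tcp_rot: [0.0, -0.22, 0.975, 0.0]
ft_force: [-0.2, -0.4, 0.3]
grip_width: 0.162
finger_force: 0.2
```

```bash
python3 -c "
from h import *
s=get_state();print(s['tool_pos'],s['grip_width'],s['finger_force'])
go([.47,-.06,.15],106)"
```

```text
[0.52470441 0.10744349 0.03214155] 0.16163895448038818 0.22616613398895424
shift cm [ 12.12 -12.77 -11.8 ] turn [0.    0.001 0.165] yaw now 115.44134583264824
```

```bash
python3 -c "
from h import *
go([.51,-.07,.2],105.5)"
```

```text
shift cm [  8.94 -15.39 -16.8 ] turn [0.    0.001 0.174] yaw now 115.44134583264824
```

>>> jog_arm --motion '[[0,[0,0,0],[0,0,0]],[0,[0,0,0],[0,0,0]],[0,[0,0,-3],[0,0,0]],[0,[0,0,-7],[0,0,0]],[0,[2,-3,-11],[0,0,0]],[0,[4,-7,-15],[0,0,0.08]],[0,[6,-11,-16.8],[0,0,0.17]],[0,[9,-15.4,-16.8],[0,0,0.17]],[0,[9,-15.4,-16.8],[0,0,0.17]],[0,[9,-15.4,-16.8],[0,0,0.17]],[0,[9,-15.4,-16.8],[0,0,0.17]]]' --squeeze 30

```text
clock: 3.95
tool_pos: [0.5094, -0.0689, 0.1994]
tcp_rot: [0.0, -0.137, 0.991, 0.001]
ft_force: [-1.0, 1.0, 0.1]
grip_width: 0.156
finger_force: 30.0
```

```bash
python3 -c "
from h import *
s=get_state();c=camera('wrist');T=wristT(c,s);f=c['frame'];save('w2.png',f,1.4);np.save('w2.npy',f)
print(s['clock'],s['tool_pos'],s['grip_width'],s['finger_force']);go(s['tool_pos'],105.5)
"
```

```text
3.95 [ 0.50941795 -0.06890028  0.1994225 ] 0.15608787699254228 30.000049313530326
shift cm [ 0.04 -0.08 -0.  ] turn [0.002 0.    0.007] yaw now 105.88066253825873
```

View pics/w2.png

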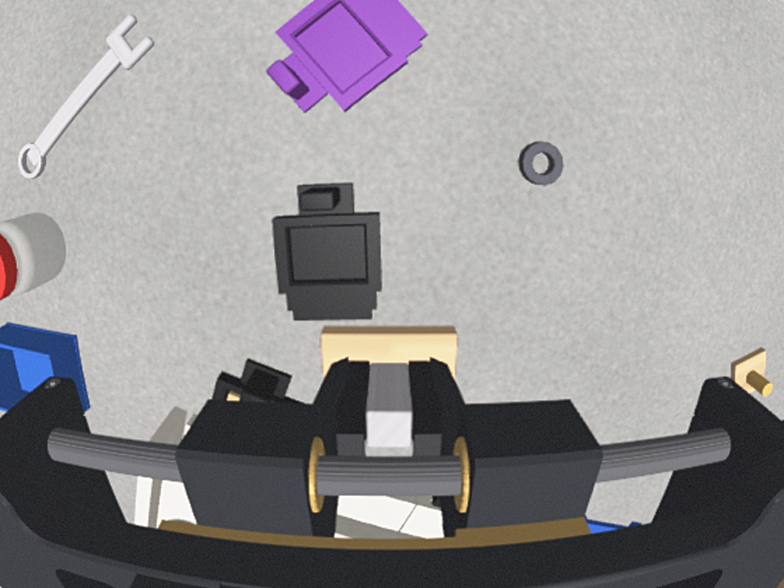

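The wrist view shows the loose holder's block with corners at about (274,217), (380,212), (382,292), (280,293). The tile is held square in the jaws, its near top edge at (320,334)-(457,334).

```bash
python3 -c "
from h import *
s=get_state();c=camera('wrist');T=wristT(c,s);f=c['frame']
print('cam',T[:3,3])
def w(u,v,z):return wpt(c,T,u/1.4,v/1.4,z)[:2]*1000
for n,l in dict(block=[(274,217),(380,212),(382,292),(280,293)],recess=[(285,228),(367,222),(370,281),(289,285)]).items():
    P=np.array([w(u,v,.014) for u,v in l]);print(n,P.round(1).tolist(),'mean',P.mean(0).round(1),'sides',[np.round(np.linalg.norm(P[i]-P[i-1]),1) for i in range(4)],'yaws',[np.round(np.degrees(np.arctan2(*(P[i]-P[i-1])[::-1])),1) for i in range(4)])
# tongue tip end z=.007, dark mask silhouettes
m=(f.max(2)<75).astype(np.uint8);m[:125]=0;m[232:]=0;m[:,:185]=0;m[:,285:]=0
cs,_=cv2.findContours(m,cv2.RETR_EXTERNAL,cv2.CHAIN_APPROX_NONE);ct=max(cs,key=cv2.contourArea)
print(cv2.boundingRect(ct))
# block sides: leftmost/rightmost per row
for v in range(150,212,6):
    u=np.where(m[v])[0]; 
    if len(u): print(v,u.min(),u.max(),wpt(c,T,u.min()-.5,v,.014)[:2].round(4),wpt(c,T,u.max()+.5,v,.014)[:2].round(4))
# tile in hand
zt=s['tool_pos'][2]-.023
for u,v in[(320,328),(457,328),(320,360)]:
    p=np.r_[wpt(c,T,u/1.4,v/1.4,zt)];print('tile tool',(RQ(s['tcp_rot']).as_matrix().T@(p-s['tool_pos'])*1000).round(1))
"
```

```text
cam [ 0.43112452 -0.0918755   0.32639318]
block [[496.5, -156.1], [473.8, -84.9], [529.2, -67.9], [550.4, -139.9]] mean [ 512.5 -112.2] sides [np.float64(56.3), np.float64(74.8), np.float64(57.9), np.float64(75.1)] yaws [np.float64(-163.2), np.float64(107.6), np.float64(17.0), np.float64(-73.6)]
recess [[502.2, -146.6], [483.0, -91.6], [523.6, -78.4], [542.5, -134.6]] mean [ 512.8 -112.8] sides [np.float64(42.1), np.float64(58.2), np.float64(42.7), np.float64(59.3)] yaws [np.float64(-163.4), np.float64(109.2), np.float64(18.1), np.float64(-71.4)]
(194, 149, 76, 79)
150 214 251 [ 0.4872 -0.1399] [ 0.4776 -0.1038]
156 194 202 [ 0.498  -0.1581] [ 0.4957 -0.1492]
162 195 260 [ 0.5037 -0.1558] [ 0.4867 -0.0923]
168 195 260 [ 0.5096 -0.1545] [ 0.4924 -0.0907]
174 196 261 [ 0.5153 -0.1522] [ 0.498  -0.0882]
180 196 261 [ 0.5213 -0.1508] [ 0.5038 -0.0866]
186 197 261 [ 0.5272 -0.1485] [ 0.5097 -0.085 ]
192 197 261 [ 0.5333 -0.1472] [ 0.5156 -0.0834]
198 198 262 [ 0.5392 -0.1449] [ 0.5213 -0.0808]
204 198 251 [ 0.5455 -0.1436] [ 0.5304 -0.0899]
210 205 235 [ 0.5498 -0.1351] [ 0.541 -0.104]
tile tool [ 20.  -25.7  22.9]
tile tool [20.  23.5 23. ]
tile tool [  7.2 -26.4  22.9]
```

Holder: centre (0.5126, -0.112), yaw about 17.3°, and the sizes check out (75 x 57, recess rim 42 x 58). Hover just above and compare the tile and block edges in one image.

```bash
python3 -c "
from h import *
go([.5125,-.112,.065],107.3)"
```

```text
shift cm [ 0.94 -4.36 13.43] turn [ 0.002  0.    -0.024] yaw now 105.93048813633506
```

>>> jog_arm --motion '[[0,[0.9,-4.3,3],[0,0,-0.025]],[0,[0.9,-4.3,7],[0,0,-0.025]],[0,[0.9,-4.3,11],[0,0,-0.025]],[0,[0.9,-4.3,13.4],[0,0,-0.025]],[0,[0.9,-4.3,13.4],[0,0,-0.025]],[0,[0.9,-4.3,13.4],[0,0,-0.025]],[0,[0.9,-4.3,13.4],[0,0,-0.025]]]'

```text
clock: 4.75
tool_pos: [0.5135, -0.1132, 0.067]
tcp_rot: [0.001, -0.15, 0.989, 0.0]
ft_force: [-0.8, 0.1, -0.4]
grip_width: 0.157
finger_force: 30.0
```

```bash
python3 -c "
from h import *
s=get_state();c=camera('wrist');T=wristT(c,s);f=c['frame'];save('w3.png',f[120:400,130:430],2.6)
print(s['tool_pos'],T[:3,3]);go([.5125,-.112,.065],107.3)
A=RQ(s['tcp_rot']).as_matrix()
def loc(u,v,z):return (A.T@(wpt(c,T,u,v,z)-s['tool_pos'])*1000)[:2].round(1)
hsv=cv2.cvtColor(f,cv2.COLOR_RGB2HSV);wood=((hsv[:,:,0]>8)&(hsv[:,:,0]<28)&(hsv[:,:,1]>60)&(hsv[:,:,2]>90));blk=f.max(2)<75
zt=s['tool_pos'][2]-.023
for v in range(190,275,5):
    u=np.where(wood[v,150:420])[0]+150; b=np.where(blk[v,150:420])[0]+150
    print(v,(u.min(),u.max(),loc(u.min()-.5,v,zt),loc(u.max()+.5,v,zt)) if len(u)>20 else '', (b.min(),b.max(),loc(b.min()-.5,v,.014),loc(b.max()+.5,v,.014)) if len(b)>20 else '')
"
```

```text
[ 0.51352881 -0.11322971  0.06695692] [ 0.43530018 -0.13874605  0.19377461]
shift cm [0.05 0.19 0.21] turn [-0.001  0.003 -0.002] yaw now 107.18886265180149
190  
195  (np.int64(218), np.int64(337), array([ 32.2, -35.9]), array([32.2, 33.8]))
200  (np.int64(214), np.int64(341), array([ 29.2, -38.4]), array([29.2, 36.3]))
205  (np.int64(214), np.int64(259), array([ 26.2, -38.6]), array([ 26.1, -11.5]))
210  (np.int64(214), np.int64(326), array([ 23.1, -38.8]), array([23.1, 27.7]))
215  (np.int64(215), np.int64(327), array([ 20. , -38.4]), array([20. , 28.4]))
220  (np.int64(215), np.int64(326), array([ 16.8, -38.6]), array([16.8, 28. ]))
225  (np.int64(215), np.int64(339), array([ 13.6, -38.8]), array([13.6, 36.1]))
230  (np.int64(216), np.int64(339), array([ 10.4, -38.4]), array([10.4, 36.3]))
235 (np.int64(230), np.int64(325), array([ 19.7, -25.2]), array([19.7, 23. ])) 
240 (np.int64(229), np.int64(326), array([ 16.9, -25.9]), array([16.9, 23.7])) 
245 (np.int64(229), np.int64(326), array([ 14.1, -26. ]), array([14.1, 23.9])) 
250 (np.int64(229), np.int64(326), array([ 11.3, -26.2]), array([11.3, 24. ])) (np.int64(217), np.int64(337), array([ -2.9, -38.7]), array([-2.9, 36. ]))
255 (np.int64(229), np.int64(326), array([  8.4, -26.4]), array([ 8.4, 24.2])) (np.int64(217), np.int64(337), array([ -6.4, -39. ]), array([-6.4, 36.3]))
260  (np.int64(218), np.int64(337), array([ -9.9, -38.6]), array([-9.9, 36.5]))
265  (np.int64(219), np.int64(336), array([-13.4, -38.2]), array([-13.4,  36.1]))
270  (np.int64(219), np.int64(336), array([-17. , -38.5]), array([-17.1,  36.4]))
```

View pics/w3.png

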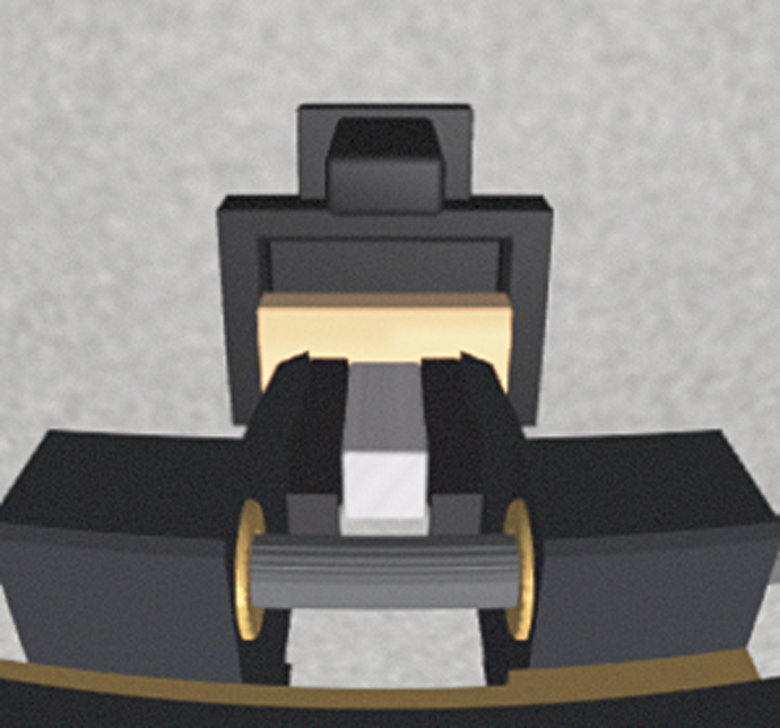

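Crop: the tile (near top edge row 307) sits over the block (back edge row 209, sides 220-550), centred in y to within 0.2 mm; the holder centre is about 1 mm nearer the robot. Check whether the arm has settled.

>>> jog_arm --motion '[[0,[0,0,0.5],[0,0,0]],[0,[0,0,0.5],[0,0,0]],[0,[0,0,0.5],[0,0,0]]]'

```text
clock: 5.1
tool_pos: [0.5125, -0.1143, 0.061]
tcp_rot: [0.0, -0.149, 0.989, -0.0]
ft_force: [0.6, -0.1, 0.2]
grip_width: 0.157
finger_force: 30.0
```

```bash
python3 -c "
from h import *
s=get_state();c=camera('wrist');T=wristT(c,s);f=c['frame']
print(s['tool_pos']);go([.5125,-.112,.06],107.3)
A=RQ(s['tcp_rot']).as_matrix()
def loc(u,v,z):return (A.T@(wpt(c,T,u,v,z)-s['tool_pos'])*1000)[:2].round(1)
hsv=cv2.cvtColor(f,cv2.COLOR_RGB2HSV);wood=((hsv[:,:,0]>8)&(hsv[:,:,0]<28)&(hsv[:,:,1]>60)&(hsv[:,:,2]>90));blk=f.max(2)<75
zt=s['tool_pos'][2]-.023
for v in (200,205,210,215,240,245,250,255):
    u=np.where(wood[v,150:420])[0]+150; b=np.where(blk[v,150:420])[0]+150
    print(v,(loc(u.min()-.5,v,zt),loc(u.max()+.5,v,zt)) if len(u)>20 else '', (loc(b.min()-.5,v,.014),loc(b.max()+.5,v,.014)) if len(b)>20 else '')
g=f.mean(2)
for u in (225,240,300,330): print(u,g[185:206,u].round().astype(int))
print([(v,loc(278,v,.014)[0],loc(278,v,zt)[0]) for v in range(190,245,3)]);print(g[215:250,278].round().astype(int))
"
```

```text
[ 0.51246744 -0.11431818  0.06096712]
shift cm [-0.07  0.22  0.09] turn [-0.     0.    -0.003] yaw now 107.13083883900504
200  (array([ 31. , -35.5]), array([31. , 34.5]))
205  (array([ 28. , -37.4]), array([28., 37.]))
210  (array([ 25. , -38.1]), array([25. , 15.9]))
215  (array([ 22. , -37.7]), array([22. , 36.8]))
240 (array([ 16.9, -25.9]), array([16.9, 24.2])) (array([  6.4, -38.2]), array([ 6.4, 36.7]))
245 (array([ 14.1, -26. ]), array([14.1, 23.9])) (array([  3.2, -37.8]), array([ 3.1, 37. ]))
250 (array([ 11.3, -26.2]), array([11.3, 24. ])) (array([ -0.1, -38.1]), array([-0.2, 37.2]))
255 (array([  8.4, -26.4]), array([ 8.4, 24.2])) (array([ -3.4, -37.7]), array([-3.5, 36.9]))
225 [191 192 188 187 187 188 192 192 190 192 196 194 198 200 164  51  15  33
  34  25  35]
240 [188 188 188 190 193 196 197 197 193 194 192 196 196 197 151  49  32  30
  34  37  31]
300 [36 41 59 77 83 82 79 83 80 83 79 78 76 76 71 71 74 69 68 69 66]
330 [197 201 195 197 195 196 197 200 197 198 200 199 199 201 162  53  18  35
  34  32  34]
[(190, np.float64(36.6), np.float64(42.9)), (193, np.float64(3
[... 194 characters left out ...]
), (208, np.float64(26.2), np.float64(33.9)), (211, np.float64(24.4), np.float64(32.3)), (214, np.float64(22.6), np.float64(30.8)), (217, np.float64(20.8), np.float64(29.3)), (220, np.float64(19.0), np.float64(27.7)), (223, np.float64(17.2), np.float64(26.1)), (226, np.float64(15.4), np.float64(24.5)), (229, np.float64(13.5), np.float64(23.0)), (232, np.float64(11.7), np.float64(21.3)), (235, np.float64(9.8), np.float64(19.7)), (238, np.float64(7.9), np.float64(18.1)), (241, np.float64(6.0), np.float64(16.5)), (244, np.float64(4.1), np.float64(14.8))]
[ 76  64  50  58  71  73  74  76  71  77  75  74  74  75  73  76  75  91
 106 114 111 107 108 157 196 213 213 212 211 213 213 214 213 215 214]
```

Tile to holder: 0.5 mm in y, 0.2 mm in x. Lower and press.

>>> jog_arm --motion '[[0,[0,0.05,0.6],[0,0,0]],[0,[0,0.05,1.2],[0,0,0]],[0,[0,0.05,1.6],[0,0,0]],[0,[0,0.05,2.0],[0,0,0]],[0,[0,0.05,2.3],[0,0,0]],[0,[0,0.05,2.5],[0,0,0]],[0,[0,0.05,2.55],[0,0,0]],[0,[0,0.05,2.55],[0,0,0]]]'

```text
clock: 5.95
tool_pos: [0.512, -0.1136, 0.037]
tcp_rot: [0.0, -0.149, 0.989, -0.001]
ft_force: [-4.8, 0.8, 21.3]
grip_width: 0.158
finger_force: 30.0
```

z and force match seating (z = 0.037, 21 N). Release, rise, and look at holder and bay together.

```bash
python3 -c "
from h import *
go([.55,-.07,.22],95)"
```

```text
shift cm [ -4.92   3.03 -18.3 ] turn [-0.001  0.     0.212] yaw now 107.16436235625774
```

>>> jog_arm --motion '[[4,[0,0,0],[0,0,0]],[4,[0,0,0],[0,0,0]],[4,[0,0,0],[0,0,0]],[4,[0,0,-2],[0,0,0]],[4,[0,0,-5],[0,0,0]],[4,[0,0,-9],[0,0,0]],[4,[0,0,-13],[0,0,0]],[4,[-2.5,3,-17],[0,0,0.1]],[4,[-2.5,3,-18],[0,0,0.2]],[4,[-2.5,3,-18],[0,0,0.2]],[4,[-2.5,3,-18],[0,0,0.2]],[4,[-2.5,3,-18],[0,0,0.2]],[4,[-2.5,3,-18],[0,0,0.2]]]'

```text
clock: 7.25
tool_pos: [0.5262, -0.0786, 0.2137]
tcp_rot: [-0.002, -0.05, 0.999, 0.0]
ft_force: [0.2, 0.5, -0.9]
grip_width: 0.453
finger_force: 0.0
```

```bash
python3 -c "
from h import *
c,T,s=tile_w(.014);print(s['tool_pos'],T[:3,3]);save('w4.png',c['frame'],1.4)
go(s['tool_pos'],95)"
```

```text
wood px [310.40064103 382.58814103] ((811.6093139648438, 9.729095458984375), (31.17561912536621, 494.7432861328125), 5.622128009796143)
wood px [377.63492063 336.46825397] ((717.0313720703125, 73.54098510742188), (98.53655242919922, 23.12773895263672), 15.8450927734375)
wood px [177.32539683 336.47619048] ((743.20263671875, -191.81124877929688), (23.133718490600586, 98.41254425048828), 85.53062438964844)
wood px [550.05384615 209.56923077] ((514.3424682617188, 307.86328125), (49.17024230957031, 43.43810272216797), 34.66270065307617)
wood px [245.26582278 170.43670886] ((511.8569030761719, -114.64352416992188), (37.206085205078125, 51.02931213378906), 17.284809112548828)
[ 0.52616408 -0.07856891  0.21373773] [ 0.44536957 -0.08785229  0.34101288]
shift cm [ 0.02 -0.01  0.02] turn [ 0.    -0.003  0.012] yaw now 95.66813780622903
```

View pics/w4.png

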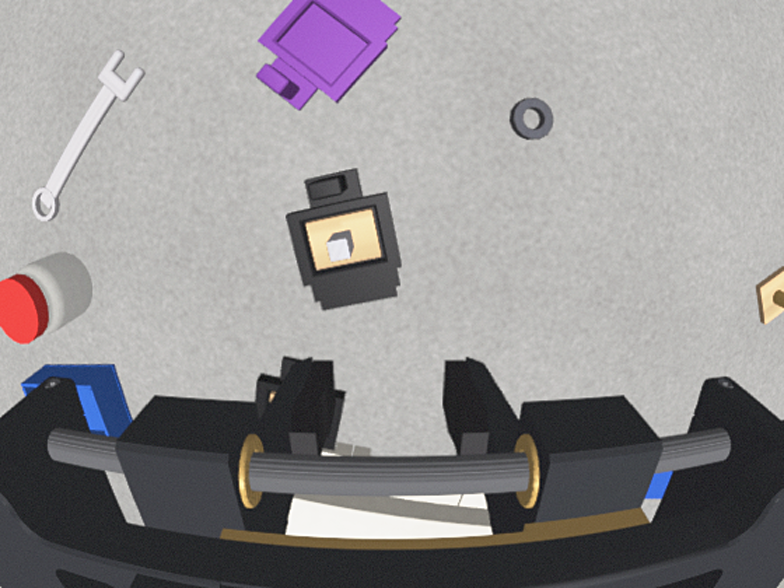

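The tile sits flush (37 x 51 outline at z = 14, yaw 17.3°). Now the bay: the tiles in the two fixed holders bracket the empty bay's home pose, so I measure them in the top view with the loose tile as a reference.

Run:
```python
from h import *
c=camera('top');f=c['frame'].copy();hsv=cv2.cvtColor(f,cv2.COLOR_RGB2HSV);k=1.42
wood=((hsv[:,:,0]>8)&(hsv[:,:,0]<28)&(hsv[:,:,1]>60)&(hsv[:,:,2]>90)).astype(np.uint8)
cs,_=cv2.findContours(wood,cv2.RETR_EXTERNAL,cv2.CHAIN_APPROX_NONE)
for ct in cs:
    P=np.array([pt(c,u,v,.014)[:2] for u,v in ct[:,0]])*1000;m=P.mean(0)
    if 450<m[0]<760 and abs(m[1])<250 and len(P)>30: print('wood',ct[:,0].mean(0),[np.round(x,1) for x in cv2.minAreaRect(P.astype(np.float32))])
S=np.load('top.npy').astype(int)
white=((S.min(2)>135)&(S.max(2)-S.min(2)<40)).astype(np.uint8)
white[:,:255]=0;white[:,392:]=0;white[:70]=0;white[165:]=0
# lip front edge per column (subpixel at half-level), between fixed holders, 3-col averaged
g=cv2.GaussianBlur(np.load('top.npy').mean(2),(5,1),0);pts=[]
for u in range(293,343,2):
    col=g[138:160,u]; b=np.where((col[:-1]>=148)&(col[1:]<148))[0]
    if len(b): i=b[-1]; v=138+i+(col[i]-148)/(col[i]-col[i+1]); pts.append(pt(c,u,v,.019)[:2]*1000)
P=np.array(pts);print(P.round(1).tolist())
vx,vy,x,y=cv2.fitLine(P.astype(np.float32),cv2.DIST_HUBER,0,.01,.01).ravel();print('lip',x,y,np.degrees(np.arctan2(vy,vx)))
ct=max(cv2.findContours(white,cv2.RETR_EXTERNAL,cv2.CHAIN_APPROX_NONE)[0],key=cv2.contourArea)
print(cv2.minAreaRect(np.array([pt(c,u,v,.045)[:2] for u,v in ct[:,0]],np.float32)*1000))
```

```text
wood [339.625 223.45 ] [array([ 505.2, -102.2]), array([32.6, 32.1]), np.float64(15.4)]
wood [355.01785714 162.17857143] [array([ 668.7, -143. ]), array([54.8, 40.5]), np.float64(84.2)]
wood [276.33870968 152.25806452] [array([694.1,  75.4]), array([54.5, 40.6]), np.float64(84.2)]
[[717.6, 30.1], [717.0, 24.6], [716.7, 19.2], [715.9, 13.7], [715.0, 8.2], [714.2, 2.8], [713.4, -2.7], [712.7, -8.2], [712.2, -13.7], [711.4, -19.1], [710.7, -24.6], [710.3, -30.1], [709.8, -35.5], [708.8, -41.0], [708.1, -46.5], [707.8, -51.9], [706.9, -57.4], [706.0, -62.9], [705.6, -68.3], [705.4, -73.8], [704.7, -79.2], [704.2, -84.7], [704.6, -90.2], [703.6, -95.6], [702.0, -101.1]]
lip 708.3956 -46.992367 83.22033
((807.7991333007812, -50.08424377441406), (378.9444274902344, 181.9271240234375), 83.00983428955078)
```

Fixed tiles are 219.9 apart (2 x 110 ✓), so home is at about (0.6813, -0.0345) with bay yaw -6.65°; the lip line from its edge agrees to within 0.5 mm. Now the tab: near (0.472, -0.126).

```bash
python3 -c "
from h import *
go([.472,-.126,.08],107.3);go([.472,-.126,.034],107.3)"
```

```text
shift cm [ 5.88 -4.22 13.43] turn [ 0.001 -0.002 -0.203] yaw now 95.67851191319353
shift cm [ 5.87 -4.22 18.03] turn [ 0.001 -0.002 -0.203] yaw now 95.67851191319353
```

>>> jog_arm --motion '[[5.5,[3,-2,3],[0,0,-0.1]],[5.5,[5.9,-4.2,7],[0,0,-0.2]],[5.5,[5.9,-4.2,10],[0,0,-0.2]],[5.5,[5.9,-4.2,10],[0,0,-0.2]],[5.5,[5.9,-4.2,10],[0,0,-0.2]],[5.5,[5.9,-4.2,10],[0,0,-0.2]]]' --squeeze 50

```text
clock: 7.95
tool_pos: [0.4745, -0.1245, 0.1165]
tcp_rot: [0.002, -0.15, 0.989, -0.0]
ft_force: [-0.0, 0.4, -0.3]
grip_width: 0.622
finger_force: 0.0
```

```bash
python3 -c "
from h import *
s=get_state();c=camera('wrist');T=wristT(c,s);f=c['frame'];save('w5.png',f,1.4)
print(s['tool_pos']);go([.472,-.126,.034],107.3)
A=RQ(s['tcp_rot']).as_matrix()
P=s['tool_pos']+A@[0,0,.0]
t=np.array([.472,-.126,.046]);print('tab top expected px*1.4',np.array(proj(c,T,t))*1.4, 'home tcp pix',)
"
```

```text
[ 0.47452194 -0.12451116  0.1164993 ]
shift cm [ 0.31 -0.05  8.26] turn [-0.001  0.004 -0.002] yaw now 107.19867823978808
tab top expected px*1.4 [389.3627528  322.96072417] home tcp pix
```

View pics/w5.png

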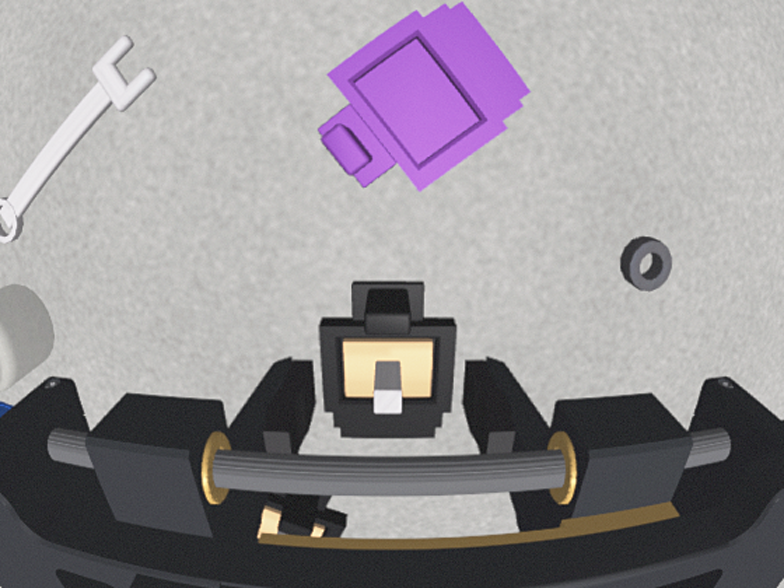

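Tab top at (388,323), matching the expected (389,323). Descend and pinch.

>>> jog_arm --motion '[[5.5,[0,0,3],[0,0,0]],[5.5,[0,0,6],[0,0,0]],[5.5,[0,0,7.5],[0,0,0]],[5.5,[0,0,8],[0,0,0]],[5.5,[0,0,8],[0,0,0]],[0,[0,0,8],[0,0,0]],[0,[0,0,8],[0,0,0]],[0,[0,0,8],[0,0,0]],[0,[0,0,8],[0,0,0]],[0,[0,0,8],[0,0,0]],[0,[0,0,8],[0,0,0]]]' --squeeze 50

```text
clock: 9.1
tool_pos: [0.4729, -0.1255, 0.0356]
tcp_rot: [0.0, -0.149, 0.989, -0.0]
ft_force: [-0.2, -0.2, 4.7]
grip_width: 0.244
finger_force: 50.0
```

```bash
python3 -c "
from h import *
s=get_state();print(s['tool_pos'],s['finger_force'],s['ft_force'])
a=np.radians(-6.65);ex=np.array([np.cos(a),np.sin(a)]);ey=np.array([-ex[1],ex[0]]);h=np.array([.6813,-.0345])
for d in(-.159,-.055,0):
    p=h+ex*(d-.042);print(d,p);go(np.r_[p,.0348],83.35)
"
```

```text
[ 0.47293083 -0.1254652   0.03558772] 50.00122519209981 [-0.16049439 -0.20930749  4.66610313]
-0.159 [ 0.48165231 -0.0112234 ]
shift cm [-4.2  10.66  0.08] turn [-0.     0.001  0.415] yaw now 107.12891284211469
-0.055 [ 0.58495261 -0.02326701]
shift cm [-13.72   6.47   0.08] turn [-0.     0.001  0.415] yaw now 107.12891284211469
0 [ 0.63958257 -0.02963623]
shift cm [-18.75   4.25   0.09] turn [-0.     0.001  0.415] yaw now 107.12891284211469
```

Gripped (50 N, tab width ✓). Lift about 1 mm, line up before the bay, and turn square.

>>> jog_arm --motion '[[0,[0,0,-0.25],[0,0,0]],[0,[-0.4,1.0,-0.25],[0,0,0.04]],[0,[-0.9,2.3,-0.25],[0,0,0.09]],[0,[-1.5,3.8,-0.25],[0,0,0.15]],[0,[-2.1,5.3,-0.25],[0,0,0.21]],[0,[-2.7,6.8,-0.25],[0,0,0.27]],[0,[-3.3,8.3,-0.25],[0,0,0.33]],[0,[-3.8,9.6,-0.25],[0,0,0.38]],[0,[-4.1,10.4,-0.25],[0,0,0.41]],[0,[-4.2,10.7,-0.25],[0,0,0.415]],[0,[-4.2,10.7,-0.25],[0,0,0.415]],[0,[-4.2,10.7,-0.25],[0,0,0.415]],[0,[-4.2,10.7,-0.25],[0,0,0.415]]]'

```text
clock: 10.4
tool_pos: [0.4812, -0.0117, 0.0377]
tcp_rot: [-0.0, 0.058, 0.998, -0.0]
ft_force: [-0.1, -0.3, -3.9]
grip_width: 0.243
finger_force: 50.0
```

```bash
python3 -c "
from h import *
c,T,s=tile_w(.015);print(s['tool_pos'],s['ft_force'],s['finger_force'])
f=c['frame'];save('w6.png',f[100:420],1.4)
a=np.radians(-6.65);ex=np.array([np.cos(a),np.sin(a)]);h=np.array([.6813,-.0345])
for d in(-.06,0): p=h+ex*(d-.042);go(np.r_[p,.036],83.35)
# bar/tile centre in tool frame
"
```

```text
wood px [280.36190476 382.97142857] ((571.4741821289062, -21.769088745117188), (226.80419921875, 14.39561653137207), 83.39830017089844)
wood px [344.58333333 338.50833333] ((535.8648071289062, 21.19293975830078), (44.395233154296875, 7.6583380699157715), 0.39656785130500793)
wood px [277.85384615 319.37692308] ((513.9440307617188, -16.76885414123535), (30.55710792541504, 10.09024429321289), 84.83951568603516)
wood px [210.3852459  338.59836066] ((526.5184936523438, -58.5532112121582), (7.689166069030762, 44.39952087402344), 76.21549224853516)
[ 0.48115164 -0.01174578  0.03768831] [-0.07526404 -0.25936708 -3.857502  ] 49.99747345224023
shift cm [-9.94  0.05  0.17] turn [-0.001 -0.    -0.001] yaw now 83.30370741388873
shift cm [-15.94   0.06   0.17] turn [-0.001 -0.    -0.001] yaw now 83.30370741388873
```

View pics/w6.png

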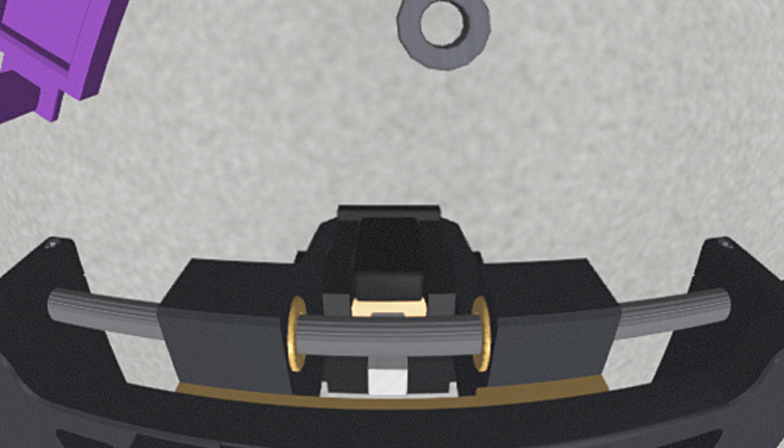

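Holder square in the grip (foot's rear edge level at row 206), collar clear. Advance to just before the lip, lowering about 1 mm.

>>> jog_arm --motion '[[0,[-1,0.05,0.1],[0,0,0]],[0,[-3,0.05,0.1],[0,0,0]],[0,[-5,0.05,0.1],[0,0,0]],[0,[-7,0.05,0.1],[0,0,0]],[0,[-9,0.05,0.1],[0,0,0]],[0,[-11,0.05,0.1],[0,0,0]],[0,[-12.5,0.05,0.1],[0,0,0]],[0,[-12.5,0.05,0.1],[0,0,0]],[0,[-12.5,0.05,0.1],[0,0,0]],[0,[-12.5,0.05,0.1],[0,0,0]]]'

```text
clock: 11.45
tool_pos: [0.6042, -0.0248, 0.0365]
tcp_rot: [-0.001, 0.058, 0.998, -0.0]
ft_force: [0.2, -1.3, -3.7]
grip_width: 0.244
finger_force: 50.0
```

```bash
python3 -c "
from h import *
s=get_state();print(s['tool_pos'],s['ft_force'])
c=camera('side');f=c['frame'];save('s1.png',f[170:300,280:440],4.9)
a=np.radians(-6.65);ex=np.array([np.cos(a),np.sin(a)]);h=np.array([.6813,-.0345])
for d in(-.02,0): p=h+ex*(d-.042);go(np.r_[p,.036],83.35)
"
```

```text
[ 0.60424042 -0.02476387  0.03650648] [ 0.24600614 -1.29429867 -3.69876349]
shift cm [-1.56 -0.08  0.06] turn [-0.    -0.002  0.001] yaw now 83.38230847428463
shift cm [-3.56 -0.08  0.05] turn [-0.    -0.002  0.001] yaw now 83.38230847428463
```

View pics/s1.png

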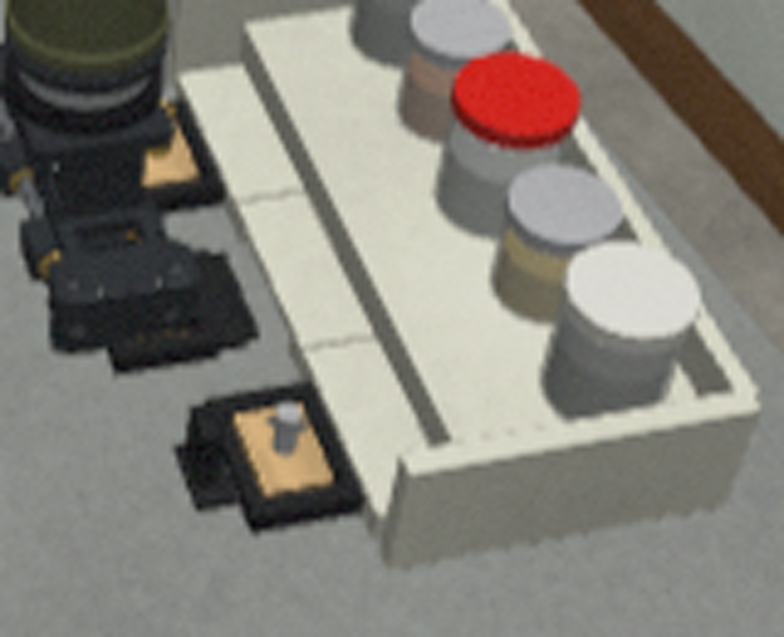

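The side crop shows the tongue tip (225,255)-(255,330) centred on the bay between the seams (240,200) and (300,348). Insert slowly.

>>> jog_arm --motion '[[0,[-0.5,-0.05,0.05],[0,0,0]],[0,[-1.0,-0.05,0.05],[0,0,0]],[0,[-1.5,-0.05,0.05],[0,0,0]],[0,[-2.0,-0.05,0.05],[0,0,0]],[0,[-2.0,-0.05,0.05],[0,0,0]]]'

```text
clock: 12.0
tool_pos: [0.6266, -0.0276, 0.0362]
tcp_rot: [0.001, 0.058, 0.998, 0.0]
ft_force: [-0.6, -0.2, -2.5]
grip_width: 0.245
finger_force: 50.0
```

>>> jog_arm --motion '[[0,[-0.3,0,0.03],[0,0,0]],[0,[-0.6,0,0.03],[0,0,0]],[0,[-0.9,0,0.03],[0,0,0]],[0,[-1.1,0,0.03],[0,0,0]],[0,[-1.1,0,0.03],[0,0,0]],[0,[-1.1,0,0.03],[0,0,0]]]'

```text
clock: 12.6
tool_pos: [0.6318, -0.0283, 0.0357]
tcp_rot: [-0.005, 0.058, 0.998, -0.001]
ft_force: [-9.7, 1.5, 5.3]
grip_width: 0.241
finger_force: 50.0
```

>>> jog_arm --motion '[[0,[-0.3,0,0],[0,0,0]],[0,[-0.5,0,0],[0,0,0]],[0,[-0.7,0,0],[0,0,0]],[0,[-0.7,0,0],[0,0,0]],[0,[-0.7,0,0],[0,0,0]]]'

```text
clock: 13.1
tool_pos: [0.6366, -0.0289, 0.0357]
tcp_rot: [-0.007, 0.057, 0.998, -0.001]
ft_force: [-14.4, 1.8, 9.7]
grip_width: 0.244
finger_force: 50.0
```

>>> jog_arm --motion '[[0,[-0.2,0,-0.05],[0,0,0]],[0,[-0.4,0,-0.05],[0,0,0]],[0,[-0.4,0,-0.05],[0,0,0]],[0,[-0.4,0,-0.05],[0,0,0]]]'

```text
clock: 13.5
tool_pos: [0.6403, -0.0295, 0.0356]
tcp_rot: [-0.007, 0.057, 0.998, -0.001]
ft_force: [-13.9, 1.8, 7.6]
grip_width: 0.242
finger_force: 50.0
```

>>> jog_arm --motion '[[0,[-0.2,0,0],[0,0,0]],[0,[-0.4,0,0],[0,0,0]],[0,[-0.4,0,0],[0,0,0]],[0,[-0.4,0,0],[0,0,0]]]'

```text
clock: 13.9
tool_pos: [0.641, -0.0295, 0.0356]
tcp_rot: [-0.011, 0.057, 0.998, -0.001]
ft_force: [-21.3, 1.3, 14.7]
grip_width: 0.241
finger_force: 50.0
```

Stiff contact: 0.7 mm of travel for 4 mm commanded. Check numerically in the side view, comparing the gap at the lip with that of the fixed right holder.

>>> jog_arm --motion '[[0,[-0.1,0,0],[0,0,0]],[0,[-0.1,0,0],[0,0,0]],[0,[-0.1,0,0],[0,0,0]]]'

```text
clock: 14.2
tool_pos: [0.641, -0.0295, 0.0356]
tcp_rot: [-0.012, 0.057, 0.998, -0.001]
ft_force: [-23.3, 3.6, 15.4]
grip_width: 0.241
finger_force: 50.0
```

```bash
python3 -c "
from h import *
c=camera('side');g=c['frame'].mean(2).astype(np.float32);T=np.linalg.inv(c['T'])
a=np.radians(-6.65);ex=np.array([np.cos(a),np.sin(a)]);ey=np.array([-ex[1],ex[0]]);L=np.array([.6813,-.0345])+.028*ex
for y0 in(0,-.11):
  for y in(-.036,-.030,-.02):
    row=[]
    for x in np.arange(-.03,.0121,.002):
        q=T@np.r_[L+ex*x+ey*(y+y0),.014,1];u=c['cx']-c['fx']*q[0]/q[2];v=c['cy']+c['fy']*q[1]/q[2]
        row.append(int(cv2.getRectSubPix(g,(1,1),(float(u),float(v)))[0,0]))
    print(y0,y,row)
print(get_state()['tool_pos'],get_state()['ft_force'])
hsv=cv2.cvtColor(c['frame'],cv2.COLOR_RGB2HSV);w=((hsv[:,:,0]>8)&(hsv[:,:,0]<28)&(hsv[:,:,1]>60)&(hsv[:,:,2]>90)).astype(np.uint8)
for ct in cv2.findContours(w,cv2.RETR_EXTERNAL,cv2.CHAIN_APPROX_NONE)[0]:
    P=np.array([pt(c,u,v,.014)[:2] for u,v in ct[:,0]])-L;B=np.c_[P@ex,P@ey]*1000
    if len(P)>12 and abs(B.mean(0)).max()<180: print(len(P),B.min(0).round(1),B.max(0).round(1))
"
```

```text
0 -0.036 [35, 36, 34, 38, 39, 40, 40, 39, 36, 35, 37, 37, 37, 39, 43, 70, 125, 178, 205, 205, 206, 205]
0 -0.03 [40, 43, 44, 43, 35, 38, 42, 43, 37, 36, 36, 35, 38, 41, 50, 71, 127, 178, 204, 204, 203, 204]
0 -0.02 [28, 30, 34, 29, 31, 36, 42, 46, 46, 42, 32, 31, 30, 30, 40, 73, 134, 192, 208, 206, 205, 204]
-0.11 -0.036 [42, 42, 40, 40, 41, 42, 44, 41, 39, 40, 40, 37, 38, 41, 44, 63, 127, 180, 205, 205, 206, 206]
-0.11 -0.03 [103, 95, 88, 80, 73, 75, 87, 88, 83, 65, 34, 34, 35, 39, 46, 63, 118, 177, 205, 204, 205, 205]
-0.11 -0.02 [169, 167, 164, 163, 159, 156, 155, 153, 150, 145, 92, 47, 34, 39, 44, 71, 128, 193, 207, 207, 206, 206]
[ 0.64104838 -0.02947801  0.03561231] [-22.36933976   3.79239314  15.45145557]
66 [ -47.1 -141. ] [ -9.8 -87.5]
30 [132.6 -38.7] [158.1   1.2]
15 [-70.2  92.3] [-57.4 103.7]
23 [135.4 113.1] [159.3 146.1]
```

Edge profile at the lip is identical to the fixed holder's, so it's home. Last numeric check: the visible tile strip in the wrist view against what it was before insertion ((277.9, 319.4), 10.1 x 30.6), then hand in.

```bash
python3 -c "
from h import *
tile_w(.015)" | grep -E "px \[ ?2[67]"
```

```text
wood px [277.4921875 319.2578125] ((670.9852294921875, -34.06070327758789), (29.984825134277344, 9.828837394714355), 83.60508728027344)
```

Unchanged: the tile is still seated.

```bash
python3 -c "
from h import *
print(close_job())"
```

```text
the job is handed in; nothing more can be done
None
```

The square-bar tile is flush in the black holder, and the holder is held pressed home against the white shelf's lip in the empty bay (about 22 N push, 50 N grip). I handed the job in with the robot clock at about 14 s of the 72 s allowed; `close_job()` gave no verdict.

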